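# Shut and bolt the dry box

## Robot

A 6-joint arm with a two-finger parallel gripper is mounted at the origin on a cart in front of the work surface, level with it; the furniture and walls round the work are solid. World frame = base frame: x ahead of the robot, y to its left, z up, the work surface at z = 0. Lengths are in m, angles in rad, forces in N, time in s.
With the tool pointing down it reaches from about 0.4 to 0.925 m from the base axis. Payload 3.4 kg.
Tool frame: the origin (TCP) lies on the centre line of the jaws, within the pads' length; the fingertips stand 8 mm ahead of it and the grasp point (between the pads) lies 11 mm behind it (env.tips_ahead is the distance from the TCP to the fingertips, in m); z points along the fingers, y is the line along which they close (so a half turn about z gives the same grasp; the last joint's range is limited). The gripper opens to 85 mm and grips with 20 to 120 N. Pads are 22 mm wide; open, the fingers measure 114 mm over their backs; the gripper's body (76 mm by 85 mm) begins 54 mm behind the grasp point. The pads swing forward as they close: fully open they stand 13 mm farther back than shut.
Start: joints at [1.149, 0.307, 1.506, -0, 1.328, -0.073], TCP at [0.197, 0.54, 0.239] pointing down, gripper open.
Joint ranges: [-3.12, 3.12], [-1.05, 2.28], [0.14, 2.33], [-1.42, 4.57], [0.1, 2.73], [-2.68, 2.68]. Speed limits (rad/s): [2.57, 2.57, 3.14, 3.14, 3.14, 3.14].

## Interface

Orientations are given as a 3x3 rotation matrix whose columns are the frame's x, y, z axes.
In Python, from bench import env gives the robot as it stands.
- The arm moves only by the shell command python3 -m handwheel 'ROWS' [FORCE]. ROWS is a JSON object of lists of equal length, an entry for each row: "travel": the shift along the tool's x, y, z in mm, a list of three; "turn": the turn about the tool's z in rad; "claw": the closure, from 0 (fully open) to 1 (shut). In form: {"travel": [[tx, ty, tz], ...], "turn": [turn, ...], "claw": [claw, ...]}. A call has 1 to 8 rows; each row is the pose to reach, as a shift and turn from the pose commanded when the call began, along the tool's axes at that moment; what a row does not reach only later rows make up. A row lasts 1/12 s, in which the tool goes at most 41.7 mm and 7.16 degrees, less where a joint would pass 70% of its speed; a pose out of reach is approached as far as the arm can. A call with a gripper value outside its range is refused whole. The fingers move at their own pace and stop on an object; FORCE is the grip in N (left out, the last holds). Time passes only in rows, so rows that repeat a pose let the fingers close. It gives the time, the measured TCP pose, the force, the opening and the grip force at its end, in the units of the state.
- env.read_state(): the state, without advancing time (a new reading comes with each control period).
- env.capture(name): name is "scene" or "side" or "wrist"; returns a dict with "frame" (480x640x3 uint8, red, green, blue), "depth" (480x640 float32, m along the optical axis (not along the pixel's ray), 0 where there is no reading), "fx", "fy", "cx", "cy" (pixels), "extrinsics" (4x4, takes a point from camera to world coordinates). Camera axes: x right, y down, z forward; pixel columns grow to the right and rows downward; lengths in m; the calibration is good to about 2 mm. A picture is of the moment at which its call begins.
- env.finish_job(): hands the job in; it is judged then, once.
Trained networks look in a picture, given as the dict that the camera call returned (one of the last four; its "shot" number tells which), for a name from the list of things; names that differ only in an ending like _2 or _b are one class to them, and where a whole thing is asked for, a point or a joint stands for the part that bears it (a point fixed in the world has none). Each returns a list of dicts, best first, with "conf" (0 to 1); they miss things now and then, are a little off and sometimes report something else, mostly with a low value. They report only what shows in the picture. A call takes as long as a camera call.
- env.recognise(picture, query): "position" ([x, y, z] in m, in world coordinates, good to about 4 mm: the middle of the surface that is visible of it).
The state is a dict: "time": time; "joint_pos": joint angles; "dq": joint speeds; "effort": joint torques, N m; "ee_pos": TCP position; "eef_rot": TCP orientation; "force": force on the tool from outside, world axes, zero at the start; "wrist_torque": the same for the moment, N m; "gripper_width": opening from 0.0 (shut) to 1.0 (fully open); "grasp_force": force on a finger pad.
Only numpy, scipy, OpenCV 4.12 (cv2) and the standard library are available. Lean on these libraries where they do the work, as an engineer would, in place of code of your own. Each camera call takes 0.05 s, during which the arm holds its last target. There are 200 camera calls.

## Task

The oven-dried tins are cooling in the dry box: shut its lid and bolt it. Press the lid down against its rubber seal so that the bolt slides right across through the keeper, then turn the bolt's handle fully down into the notch so that it cannot work back; feel your way gently, without forcing the bolt, its fittings or the lid, and leave the other things on the desk and the tin on the deck where they are.

Things in the scene. Friction and masses are not known exactly. Their poses are not given: they have to be found in the camera images.
- chest: Grey steel dry box fixed on the desk, 200 mm deep (x), 300 wide (y), 97 high. Origin: centre of its underside; x points from its front to its back, y to its left, z up; the front faces the robot at yaw 0. Left part (y -55 to +150): chamber under the hinged lid. Right part (y -58 to -150): fixed compartment with a flat deck at z 97 that carries the keeper
- lid (a joint): Lid angle, rad: 0 = down on the rim, grows as the front edge rises. Lid 200 x 203 mm, 10.5 thick; hinge axis along y at chest x +100, z +86.5. Friction holds it at any angle. The rubber seal keeps the unbolted lid about 5 mm proud at the front (0.02 to 0.04 rad); the bolt enters the keeper only within about 3 mm of fully down. Once bolted it stays 1 to 2.5 mm proud
- lid_press (a point): free spot on the lid's top face, 15 mm behind its front edge and 55 mm left of the lid's middle (lid closed: chest x -85, y +102.5, z +97 mm); good for pushing the lid down
- bolt (a joint): Travel of the barrel bolt's rod, m: 0 = drawn back, grows to the right (chest -y). Rod 10 mm thick on the lid's top along its front edge; with the lid down its axis is parallel to chest y at chest x -78, z +111 (22 mm behind the front edge, 14 above the lid). Slides with 1 to 2 N when free. Nose meets the keeper at 0.0185, is through it at 0.035; end stop at 0.058, past the notch
- bolt_handle (a joint): Angle of the bolt's handle about the rod, rad: 0 = square to the lid (upright when it is shut), grows as it is turned down towards the chest's front; 1.40 = fully down, at its own stop. Slight friction, it stays where it is left; the polished ball turns easily between the fingers. Away from the notch the stem is blocked by the catch's flange at about 0.9
- knob (a point): Centre of the steel ball knob (18 mm across) at the handle's end, 45 mm from the rod's axis, on a square stem 8 x 8 mm. At chest y +23.5 mm when bolt = 0; it goes to -y with the bolt. Free room on both sides along y. Fully down it lies about 22 mm before the lid's front edge and 22 mm above the lid's top
- catch: Catch on the lid: an upright steel flange 22 mm high and 3 thick along the front of the bolt, 16 mm before the rod's axis, with one notch 9.5 mm wide into which the 8 mm stem drops when the handle is turned down. Thin pressed steel: no more than 25 N. Origin: on the lid's top below the rod's axis, chest y -21.5 with the lid down
- keeper: Steel staple on the deck, in line with the bolt: opening 16 mm wide (x), underside of its top bar 20.5 mm above the deck, 1.5 mm over the rod when the lid is fully down; 16 mm long (y). No more than 25 N on it. Origin: on the deck under its middle (chest x -78, y -74, z +97)
- rim: Steel rim under the lid's front edge, top at chest z +86.5; just behind it runs the springy rubber seal, which meets the lid 9 mm above fully down. At the front edge 8 to 12 N down brings the lid near enough for the bolt, 12 to 18 N fully down onto the rim. Do not press the rim with more than 25 N. Origin: the chest's origin
- bolt_tip (a point): End of the bolt's nose on its axis, 71 mm to the right (-y) of the knob's y; the nose tapers over its last 6 mm to 6 mm across
- soil_tin: open round aluminium tin with soil, 63 mm across, 42 tall, standing at the back of the deck; origin under its centre
- screwdriver: screwdriver, 220 mm; bystander
- caliper: caliper 228 mm; bystander
- hex_key: hex key 79 mm; bystander
- stone_a: square porous stone 60 x 60 x 10 mm; bystander
- notch_range (a point): Leftmost place that the notch's middle can have, on the rod's axis (bolt = 0.037 with the stem there). The flange is screwed on through slots, so the notch sits anywhere from here to 16 mm to the right (bolt 0.037 to 0.053), which no reading shows: lean the handle lightly on the flange and feel along it until the stem drops in (0.7 mm or better is needed)

How it is judged:
By the outcome, as a careful person would: the job done as asked, in the order asked, and still so for the second after the job is handed in, with the robot touching nothing.
It also fails if it takes over 69 s, if anything falls off the work surface, if the arm or the gripper's body presses on something with over 40 N, if the wrist force passes 120 N, or if a joint passes its speed limit or range.

## Working session

There is one attempt and no reset: what is moved stays moved. The work goes in short steps, Python scripts to look and compute and a shell command to move; the robot and the scene stay as the last step left them, time stands still between calls to the robot, and variables do not carry over. Pictures are saved under pics/ and viewed, at most 10 in all, crops included, and the job is handed in when it is done.

```bash
mkdir -p pics; ls; cat > h.py <<'E'
import numpy as np, cv2
from bench import env
def rec(cams=("scene","side"),names=("chest","lid","knob","keeper","catch","bolt","lid_press","bolt_tip","soil_tin")):
    for c in cams:
        p=env.capture(c); cv2.imwrite(f"pics/{c}_{p['shot']}.png",p['frame'][...,::-1])
        for n in names:
            print(c,n,[(np.round(d['position'],4).tolist(),round(d['conf'],2)) for d in env.recognise(p,n)[:2]])
    print([f for f in __import__('os').listdir('pics')])
def st():
    s=env.read_state()
    for k,v in s.items(): print(k,np.round(v,4).tolist())
E
python3 -c "
from h import *
st(); rec(); rec(('wrist',),())"
```

```text
pics
time 0.0
joint_pos [1.1485, 0.3076, 1.5077, 0.0, 1.3284, -0.0735]
dq [-0.0003, -0.0005, 0.0008, -0.001, 0.0005, 0.0004]
effort [0.0003, -45.7556, -25.192, -0.0001, 0.0136, -0.0]
ee_pos [0.1962, 0.5397, 0.2384]
eef_rot [[-0.9398, 0.3417, -0.0009], [0.3417, 0.9398, -0.0019], [0.0002, -0.0021, -1.0]]
force [0.3078, 0.4734, 1.0433]
wrist_torque [-0.0047, 0.0093, 0.0196]
grasp_force 0.0
gripper_width 0.9995
scene chest [([0.5049, 0.305, 0.0694], 0.79)]
scene lid [([0.5067, 0.3343, 0.2228], 0.93)]
scene knob []
scene keeper [([0.4574, 0.2373, 0.1123], 0.78)]
scene catch [([0.5194, 0.3385, 0.2431], 0.69), ([0.4926, 0.3017, 0.2341], 0.58)]
scene bolt [([0.5167, 0.3397, 0.2407], 0.47)]
scene lid_press [([0.5051, 0.3347, 0.2205], 0.81), ([0.5185, 0.3419, 0.2445], 0.21)]
scene bolt_tip [([0.5194, 0.3418, 0.2418], 0.64)]
scene soil_tin [([0.5976, 0.238, 0.1172], 0.85)]
side chest [([0.5266, 0.23, 0.0789], 0.89)]
side lid [([0.5301, 0.3358, 0.1798], 0.93)]
side knob [([0.5285, 0.3419, 0.2472], 0.64)]
side keeper [([0.462, 0.2294, 0.1088], 0.49)]
side catch [([0.4934, 0.2973, 0.2293], 0.59)]
side bolt [([0.5248, 0.335, 0.241], 0.57), ([0.528, 0.3427, 0.249], 0.55)]
side lid_press [([0.5319, 0.3344, 0.179], 0.91)]
side bolt_tip [([0.5197, 0.3406, 0.2418], 0.81)]
side soil_tin [([0.5979, 0.2183, 0.1225], 0.65)]
['scene_1.png', 'side_2.png']
['scene_1.png', 'side_2.png', 'wrist_3.png']
```

View pics/scene_1.png

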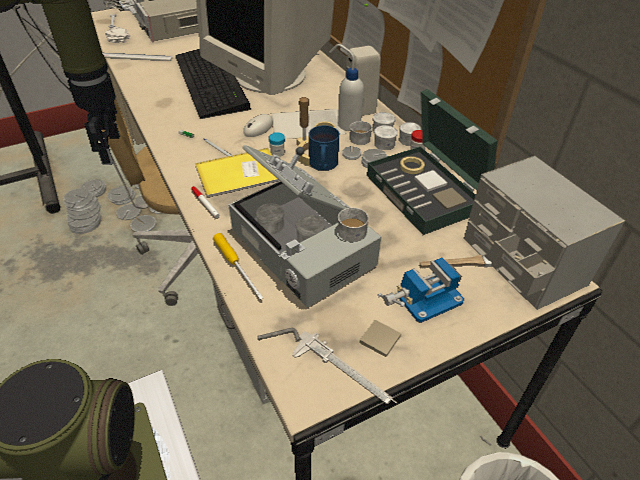

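View pics/side_2.png

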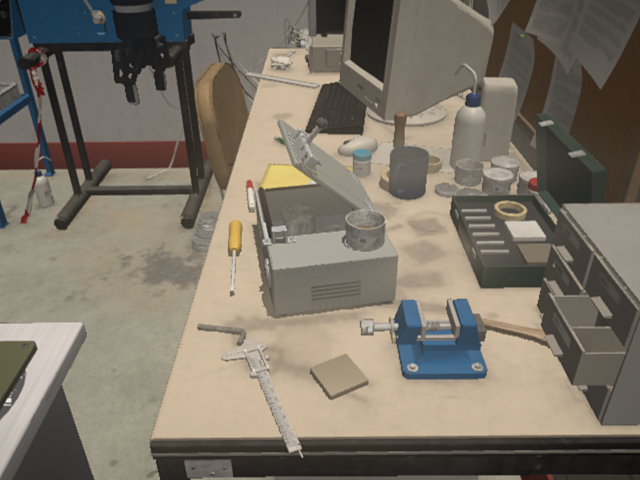

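The scene picture shows the lid open about 45° (around px 300,170), the keeper on the deck at (290,247) and the tin at (352,224). The side view shows the knob at (321,125) on the raised lid. Next I'll fit the chest's pose from depth.

```bash
cat >> h.py <<'E'
def cloud(p):
    z=p['depth'];v,u=np.indices(z.shape);m=z>0
    P=np.c_[((u-p['cx'])/p['fx']*z)[m],((v-p['cy'])/p['fy']*z)[m],z[m]]
    T=p['extrinsics'];return P@T[:3,:3].T+T[:3,3]
E
python3 -c "
from h import *
for c in ('scene','side'):
    P=cloud(env.capture(c))
    b=(P[:,0]>.38)&(P[:,0]<.72)&(P[:,1]>.1)&(P[:,1]<.5)
    D=P[b&(abs(P[:,2]-.097)<.004)]
    # deck: restrict to main blob
    D=D[(D[:,1]<.32)]
    r=cv2.minAreaRect(D[:,:2].astype(np.float32));print(c,len(D),r,np.median(D[:,2]),cv2.boxPoints(r).tolist())
    # walls (vertical): z between .02 and .08
    W=P[b&(P[:,2]>.015)&(P[:,2]<.08)]
    r=cv2.minAreaRect(W[:,:2].astype(np.float32));print(' wall',len(W),r)
    np.save(c+'.npy',P[b])
    L=P[b&(P[:,2]>.13)&(P[:,1]>.25)&(P[:,1]<.46)&(P[:,0]<.64)]
    # ransac plane
    rng=np.random.default_rng(0);best=0
    for i in range(400):
        q=L[rng.choice(len(L),3,False)];n=np.cross(q[1]-q[0],q[2]-q[0]);n/=np.linalg.norm(n)+1e-12
        k=abs((L-q[0])@n)<.002
        if k.sum()>best: best=k.sum();K=k
    c0=L[K].mean(0);n=np.linalg.svd(L[K]-c0,full_matrices=False)[2][2];n*=np.sign(n[2]);print(' lid',best,len(L),c0,n,'ang',np.arccos(n[2]),'yaw',np.arctan2(n[1],n[0]))
"

```

```text
scene 2355 ((0.5373738408088684, 0.24881356954574585), (0.2085350602865219, 0.16203083097934723), 5.9895429611206055) 0.09591154301012994 [[0.4252218008041382, 0.31850671768188477], [0.4421292543411255, 0.15736043453216553], [0.6495258808135986, 0.17912042140960693], [0.6326184272766113, 0.34026670455932617]]
 wall 5185 ((0.5345893502235413, 0.27309709787368774), (0.23199167847633362, 0.4295244812965393), 16.690759658813477)
 lid 579 1748 [0.52316789 0.34701363 0.18409993] [0.64138285 0.1108551  0.75917006] ang 0.7087592394315184 yaw 0.17114680145753106
side 3150 ((0.5356059074401855, 0.25414878129959106), (0.2042902261018753, 0.16063357889652252), 10.3212308883667) 0.09553342265185844 [[0.4207235276699066, 0.3148649334907532], [0.44950374960899353, 0.15683060884475708], [0.6504882574081421, 0.19343262910842896], [0.6217080354690552, 0.35146695375442505]]
 wall 7211 ((0.5374295711517334, 0.27315014600753784), (0.23066839575767517, 0.42522192001342773), 16.352510452270508)
 lid 1400 2867 [0.53869887 0.34907975 0.17129273] [0.64115095 0.11014227 0.75946964] ang 0.7082988584898731 yaw 0.17012777213099553
```

```bash
python3 -c "
import cv2
a=cv2.imread('pics/scene_1.png')[130:310,190:400];cv2.imwrite('pics/c1.png',cv2.resize(a,None,fx=3.6,fy=3.2,interpolation=2))"
```

```text
(no output)
```

View pics/c1.png

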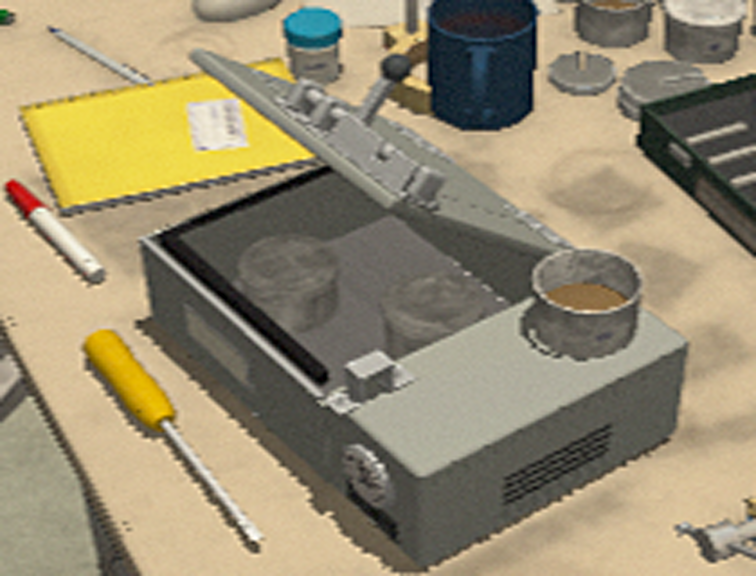

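```bash
python3 -c "
from h import *
yaw=.1705;ux=np.array([np.cos(yaw),np.sin(yaw)]);uy=np.array([-ux[1],ux[0]])
for c in ('scene','side'):
    P=np.load(c+'.npy');a=P[:,:2]@ux;b=P[:,:2]@uy;z=P[:,2]
    D=(abs(z-.0957)<.003)
    # deck interior histogram
    ha,ea=np.histogram(a[D&(b<.17)],np.arange(.42,.72,.004));hb,eb=np.histogram(b[D&(a>.50)&(a<.60)],np.arange(.04,.26,.004))
    print(c,[(round(e,3),h) for e,h in zip(ea,ha) if h]);print([(round(e,3),h) for e,h in zip(eb,hb) if h])
    F=(z>.02)&(z<.08)&(a>.44)&(a<.49)&(b>.05)&(b<.3);print('front a',np.histogram(a[F],np.arange(.44,.49,.003)))
    R=(z>.02)&(z<.08)&(a>.5)&(a<.6)&(b<.12);print('right b',np.histogram(b[R],np.arange(.04,.12,.003)))
    K=(z>.11)&(z<.135)&(a<.56)&(b<.25);print('keeper',a[K].mean(),b[K].mean(),K.sum(),np.ptp(a[K]),np.ptp(b[K]))
"

```

```text
scene [(np.float64(0.464), np.int64(2)), (np.float64(0.468), np.int64(10)), (np.float64(0.472), np.int64(69)), (np.float64(0.476), np.int64(55)), (np.float64(0.48), np.int64(63)), (np.float64(0.484), np.int64(52)), (np.float64(0.488), np.int64(47)), (np.float64(0.492), np.int64(58)), (np.float64(0.496), np.int64(56)), (np.float64(0.5), np.int64(58)), (np.float64(0.504), np.int64(53)), (np.float64(0.508), np.int64(53)), (np.float64(0.512), np.int64(57)), (np.float64(0.516), np.int64(62)), (np.float64(0.52), np.int64(58)), (np.float64(0.524), np.int64(59)), (np.float64(0.528), np.int64(58)), (np.float64(0.532), np.int64(55)), (np.float64(0.536), np.int64(60)), (np.float64(0.54), np.int64(62)), (np.float64(0.544), np.int64(54)), (np.float64(0.548), np.int64(59)), (np.float64(0.552), np.int64(60)), (np.float64(0.556), np.int64(54)), (np.float64(0.56), np.int64(50)), (np.float64(0.564), np.int64(64)), (np.float64(0.568), np.int64(50)), (np.float64(0.572), np.int64(55)), (np.float64(0.576), np.int64(62)), (np.float64(0.58), np.int64(54)), (np.float64(0.584), np.int64(61)), (np.float64(0.58
[... 4999 characters left out ...]
 0,   0,   0,   0,   0,   1,  60, 141, 137,  62,
        59,  62,  57]), array([0.44 , 0.443, 0.446, 0.449, 0.452, 0.455, 0.458, 0.461, 0.464,
       0.467, 0.47 , 0.473, 0.476, 0.479, 0.482, 0.485, 0.488]))
right b (array([   0,    0,    0,    0,    0,    0,    0,    0,    0,    0,    0,
          0,   18, 1007,  898,   13,    0,    0,    0,    0,    0,    0,
          0,    0,    0,    0]), array([0.04 , 0.043, 0.046, 0.049, 0.052, 0.055, 0.058, 0.061, 0.064,
       0.067, 0.07 , 0.073, 0.076, 0.079, 0.082, 0.085, 0.088, 0.091,
       0.094, 0.097, 0.1  , 0.103, 0.106, 0.109, 0.112, 0.115, 0.118]))
keeper 0.49517421957830404 0.15432007927983488 120 0.024172689472506503 0.018509069975224446
```

```bash
cat >> h.py <<'E'
yaw=.1705;O=np.array([.5244,.3252,0.])
R=np.array([[np.cos(yaw),-np.sin(yaw),0],[np.sin(yaw),np.cos(yaw),0],[0,0,1]])
def c2w(p): return R@(np.array(p)/1e3)+O
def w2c(p): return R.T@(np.array(p)-O)*1e3
def shift(p,s=None):
    s=s or env.read_state();return (np.array(s['eef_rot']).T@(c2w(p)-np.array(s['ee_pos']))*1e3).round(1).tolist()
def now():
    s=env.read_state();print('t',round(s['time'],2),'chest',w2c(s['ee_pos']).round(1),'F chest',(R.T@np.array(s['force'])).round(1),'w',round(s['gripper_width'],3),'g',s['grasp_force'])
    E=R.T@np.array(s['eef_rot']);print('ydir ang',round(np.arctan2(E[1,1],E[0,1])-np.pi/2,3),'tilt',E[2].round(3))
E
python3 -c "
from h import *
print(env.tips_ahead)
print('knob lidframe?',w2c([.5285,.3419,.2472]))
k=w2c([.5285,.3419,.2472])-np.array([100,0,86.5]);t=.708
print('along',-k[0]*np.cos(t)+k[2]*np.sin(t),'normal',k[0]*np.sin(t)+k[2]*np.cos(t))
print('target',shift([-45,102.5,300]))
now()
for th in (.70,.5,.3,.15,.06):
    x=100-170*np.cos(th)+10.5*np.sin(th); z=86.5+10.5/np.cos(th)+(111-x)*np.tan(th);print(th,round(x,1),round(z+8,1))
"
```

```text
0.008
knob lidframe? [  6.87412472  15.76218288 247.2       ]
along 175.2501174906788 normal 61.516786045767
target [-291.7, -23.5, -60.7]
t 1.15 chest [-286.6  267.7  239.3] F chest [-0.3  0.2 -0.3] w 1.001 g 0.0
ydir ang -0.519 tilt [-0.  0. -1.]
0.7 -23.3 221.3
0.5 -44.2 191.2
0.3 -59.3 158.2
0.15 -66.5 131.9
0.06 -69.1 115.8
```

```bash
python3 -m handwheel '{"travel":[[0,0,-30],[0,0,-61],[-40,-4,-61],[-80,-8,-61],[-120,-12,-61],[-160,-15,-61],[-200,-18,-61],[-240,-21,-61]],"turn":[0,-0.12,-0.24,-0.36,-0.48,-0.519,-0.519,-0.519],"claw":[1,1,1,1,1,1,1,1]}' 20; python3 -c "
from h import *
now();print(shift([-25,102.5,260]),shift([-25,102.5,230]))"
```

```text
time: 1.82
ee_pos: [0.4164, 0.4376, 0.3005]
eef_rot: [[-0.985, -0.17, 0.0], [-0.17, 0.985, 0.0], [-0.0, 0.0, -1.0]]
force: [0.6, 1.2, 0.5]
gripper_width: 0.0
grasp_force: 0.0
t 1.82 chest [-87.4 129.1 300.5] F chest [0.8 1.1 0.5] w 0.0 g 0.0
ydir ang 0.0 tilt [-0.  0. -1.]
[-62.4, -26.6, 40.5] [-62.3, -26.7, 70.5]
```

```bash
python3 -m handwheel '{"travel":[[-31,-14,10],[-62,-27,30],[-62,-27,60],[-62,-27,75],[-61,-27,82],[-57,-27,89],[-53,-27,96],[-49,-27,103]],"turn":[0,0,0,0,0,0,0,0],"claw":[1,1,1,1,1,1,1,1]}'; python3 -c "
from h import *
now()"
```

```text
time: 2.48
ee_pos: [0.4676, 0.4209, 0.1982]
eef_rot: [[-0.985, -0.17, 0.002], [-0.17, 0.985, 0.001], [-0.002, 0.001, -1.0]]
force: [1.2, -0.3, 1.9]
gripper_width: 0.0
grasp_force: 0.7
t 2.48 chest [-39.7 103.9 198.2] F chest [ 1.1 -0.5  1.9] w 0.0 g 0.6756397476419806
ydir ang 0.0 tilt [-0.002  0.001 -1.   ]
```

```bash
python3 -m handwheel '{"travel":[[5,0,10],[10,0,20],[15,0,30],[20,0,40],[23,0,50],[26,0,60],[28,0,70],[29,0,78]],"turn":[0,0,0,0,0,0,0,0],"claw":[1,1,1,1,1,1,1,1]}'; python3 -c "
from h import *
now()"
```

```text
time: 3.15
ee_pos: [0.4384, 0.4155, 0.1184]
eef_rot: [[-0.985, -0.17, -0.0], [-0.17, 0.985, -0.0], [0.0, 0.0, -1.0]]
force: [-0.3, 0.5, 1.1]
gripper_width: 0.002
grasp_force: 0.4
t 3.15 chest [-69.4 103.6 118.4] F chest [-0.2  0.5  1.1] w 0.002 g 0.4024363006465137
ydir ang 0.0 tilt [ 0.  0. -1.]
```

```bash
python3 -m handwheel '{"travel":[[0,0,2],[0,0,4],[0,0,6],[0,0,7],[0,0,8],[0,0,9],[0,0,9]],"turn":[0,0,0,0,0,0,0],"claw":[1,1,1,1,1,1,1]}'; python3 -c "
from h import *
now()"
```

```text
time: 3.73
ee_pos: [0.4393, 0.4154, 0.1108]
eef_rot: [[-0.986, -0.169, 0.0], [-0.169, 0.986, 0.0], [-0.0, 0.0, -1.0]]
force: [-1.8, -0.9, 3.7]
gripper_width: -0.004
grasp_force: 1.9
t 3.73 chest [-68.6 103.3 110.8] F chest [-2.  -0.5  3.7] w -0.004 g 1.8676667497493327
ydir ang -0.0 tilt [-0.  0. -1.]
```

```bash
python3 -m handwheel '{"travel":[[0,0,1],[0,0,2],[0,0,3],[0,0,3]],"turn":[0,0,0,0],"claw":[1,1,1,1]}'; python3 -c "
from h import *
now()"
```

```text
time: 4.07
ee_pos: [0.4391, 0.4154, 0.1082]
eef_rot: [[-0.986, -0.169, 0.0], [-0.169, 0.986, 0.0], [-0.0, 0.0, -1.0]]
force: [-1.7, -0.7, 8.0]
gripper_width: -0.001
grasp_force: 3.5
t 4.07 chest [-68.8 103.4 108.2] F chest [-1.8 -0.4  8. ] w -0.001 g 3.4710982348769903
ydir ang -0.0 tilt [-0.  0. -1.]
```

```bash
python3 -m handwheel '{"travel":[[0,0,-30],[0,0,-65],[0,0,-100],[0,20,-110],[0,40,-110]],"turn":[0,0,0,0,0],"claw":[1,0.8,0.5,0.5,0.5]}'; python3 -c "
from h import *
now();
for c in ('scene','side','wrist'):
    p=env.capture(c);cv2.imwrite(f'pics/b_{c}.png',p['frame'][...,::-1])
    for n in ('knob','keeper','catch','bolt_tip','lid_press'): print(c,n,[(w2c(d['position']).round(1).tolist(),round(d['conf'],2)) for d in env.recognise(p,n)[:2]])
    P=(cloud(p)-O)@R*1e3
    k=(P[:,2]>142)&(P[:,2]<172)&(abs(P[:,1]-20)<35)&(abs(P[:,0]+78)<45)
    if k.sum(): print(c,k.sum(),P[k].min(0).round(1),P[k].max(0).round(1),P[k].mean(0).round(1))
    l=(abs(P[:,0]+40)<50)&(abs(P[:,1]-100)<40)&(P[:,2]<125)&(P[:,2]>90);print('lid z at -80,0',[np.median(P[l&(abs(P[:,0]-x)<8),2]).round(1) for x in(-80,-50,0)])
"
python3 -c "
import cv2
a=cv2.imread('pics/b_side.png')[100:260,220:430];cv2.imwrite('pics/c2.png',cv2.resize(a,None,fx=3.6,fy=3.6,interpolation=2))"
```

```text
time: 4.48
ee_pos: [0.4351, 0.4565, 0.2223]
eef_rot: [[-0.986, -0.168, 0.008], [-0.167, 0.986, 0.006], [-0.009, 0.005, -1.0]]
force: [0.4, 0.9, -0.4]
gripper_width: 0.498
grasp_force: 0.0
t 4.48 chest [-65.7 144.5 222.3] F chest [ 0.5  0.8 -0.4] w 0.498 g 0.0
ydir ang -0.002 tilt [-0.009  0.005 -1.   ]
scene knob [([-79.7, 13.7, 144.7], 0.42), ([56.2, -96.0, 118.0], 0.25)]
scene keeper [([-173.4, -165.9, 5.7], 0.71), ([-9.8, 33.9, 101.0], 0.52)]
scene catch [([-93.3, -22.7, 115.6], 0.55)]
scene bolt_tip [([-76.3, 15.0, 120.2], 0.7)]
scene lid_press [([-8.6, 34.2, 101.6], 0.83)]
scene 72 [-85.6   8.2 143.5] [-69.2  23.9 170.4] [-79.6  15.  159.9]
lid z at -80,0 [np.float64(101.7), np.float64(100.3), np.float64(99.0)]
side knob [([-75.1, 13.9, 148.7], 0.63)]
side keeper [([-76.2, -81.3, 108.4], 0.7), ([-20.8, -119.6, 96.1], 0.39)]
side catch [([-91.9, -22.8, 104.9], 0.65)]
side bolt_tip [([-78.2, 14.6, 131.8], 0.75)]
side lid_press [([-14.2, 29.7, 95.9], 0.61), ([-18.2, -114.7, 96.1], 0.35)]
side 111 [-84.6   7.2 142.4] [-68.5  21.9 168.5] [-76.8  13.4 158.4]
lid z at -80,0 [np.float64(101.5), np.float64(99.9), np.float64(98.6)]
wrist knob [([-79.0, 24.6, 161.3], 0.65)]
wrist keeper [([-53.9, -67.4, 100.7], 0.73)]
wrist catch [([-90.9, -8.6, 112.5], 0.84)]
wrist bolt_tip [([-75.4, 17.6, 117.6], 0.73)]
wrist lid_press [([-38.3, 48.6, 97.8], 0.65)]
wrist 1297 [-85.1  11.9 142.3] [-67.5  28.2 171.5] [-77.6  21.8 163.4]
lid z at -80,0 [np.float64(102.7), np.float64(102.3), np.float64(101.0)]
```

View pics/c2.png

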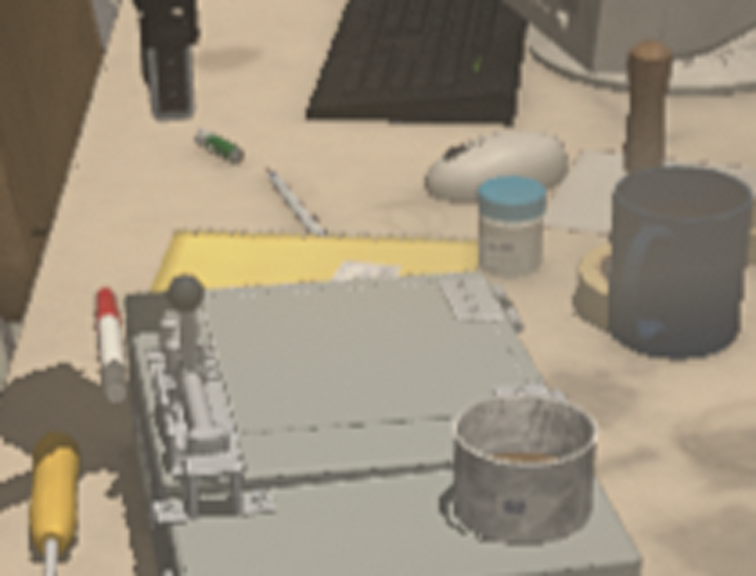

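The lid is down on the seal with the handle upright, the knob at crop (185,293) and the bolt clear of the keeper at (220,490). Next I go above the knob.

```bash
python3 -m handwheel '{"travel":[[0,-40,0],[4,-80,0],[8,-120,0],[8,-125,0],[8,-125,0],[8,-125,0]],"turn":[0,0,0,0,0,0],"claw":[0.5,0.5,0.5,0.5,0.5,0.5]}' 20; python3 -c "
from h import *
now();print(shift([-77,19.5,156]))"
```

```text
time: 5.88
ee_pos: [0.4462, 0.3306, 0.2178]
eef_rot: [[-0.986, -0.168, 0.001], [-0.168, 0.986, 0.001], [-0.001, 0.001, -1.0]]
force: [-0.4, 0.4, 0.3]
gripper_width: 0.499
grasp_force: 0.0
t 5.88 chest [-76.2  18.5 217.8] F chest [-0.4  0.4  0.3] w 0.499 g 0.0
ydir ang -0.002 tilt [-0.001  0.001 -1.   ]
[0.9, 0.9, 61.8]
```

```bash
python3 -m handwheel '{"travel":[[1,1,30],[1,1,55],[1,1,62],[1,1,62],[1,1,62],[1,1,62],[1,1,62],[1,1,62]],"turn":[0,0,0,0,0,0,0,0],"claw":[0.5,0.5,0.5,0.5,0.7,0.85,1,1]}' 20; python3 -c "
from h import *
now()
p=env.capture('side');cv2.imwrite('pics/g.png',cv2.resize(p['frame'][100:260,220:430,::-1],None,fx=3.6,fy=3.6))"
```

```text
time: 6.55
ee_pos: [0.4455, 0.3322, 0.1567]
eef_rot: [[-0.986, -0.17, 0.003], [-0.17, 0.986, 0.002], [-0.003, 0.002, -1.0]]
force: [0.4, 1.8, 0.6]
gripper_width: 0.191
grasp_force: 19.5
t 6.55 chest [-76.6  20.2 156.7] F chest [0.7 1.7 0.6] w 0.191 g 19.534264504909515
ydir ang -0.0 tilt [-0.003  0.002 -1.   ]
```

View pics/g.png

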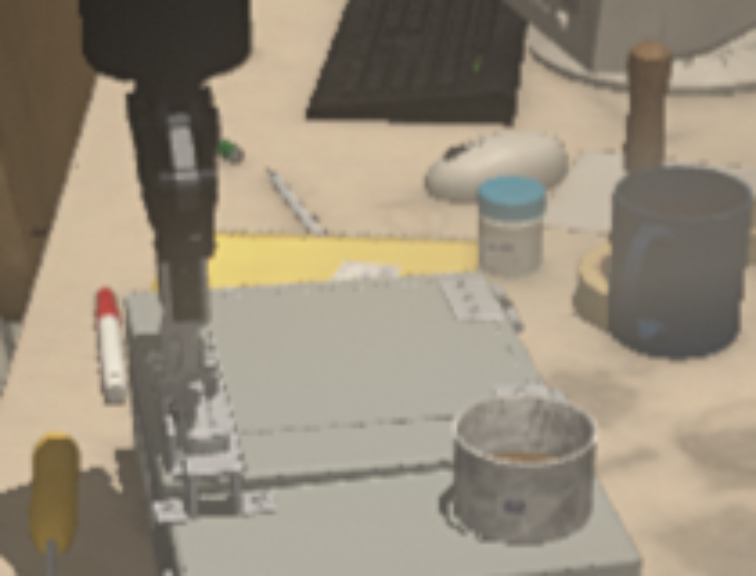

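```bash
python3 -m handwheel '{"travel":[[0,0,0],[0,0,0],[0,0,1],[0,0,2],[0,0,3],[0,0,4],[0,0,4]],"turn":[0,0,0,0,0,0,0],"claw":[1,1,1,1,1,1,1]}' 70; python3 -c "
from h import *
now()"
```

```text
time: 7.18
ee_pos: [0.4457, 0.3319, 0.1533]
eef_rot: [[-0.986, -0.169, 0.003], [-0.169, 0.986, 0.002], [-0.003, 0.002, -1.0]]
force: [-1.1, 0.8, 10.6]
gripper_width: 0.163
grasp_force: 68.5
t 7.18 chest [-76.5  19.9 153.3] F chest [-0.9  1.  10.6] w 0.163 g 68.53170990943909
ydir ang -0.0 tilt [-0.003  0.002 -1.   ]
```

```bash
python3 -m handwheel '{"travel":[[0,0,0.7],[0,0,1.4],[0,0,2],[0,0,2]],"turn":[0,0,0,0],"claw":[1,1,1,1]}'; python3 -c "
from h import *
now()"
```

```text
time: 7.52
ee_pos: [0.446, 0.332, 0.1519]
eef_rot: [[-0.986, -0.169, 0.004], [-0.169, 0.986, 0.003], [-0.004, 0.002, -1.0]]
force: [-0.5, 0.8, 12.3]
gripper_width: 0.159
grasp_force: 68.8
t 7.52 chest [-76.1  20.  151.9] F chest [-0.3  0.9 12.3] w 0.159 g 68.78955602645874
ydir ang -0.0 tilt [-0.004  0.002 -1.   ]
```

```bash
python3 -m handwheel '{"travel":[[0,0,1],[0,-2,1],[0,-4,1],[0,-6,1],[0,-9,1],[0,-12,1],[0,-15,1],[0,-15,1]],"turn":[0,0,0,0,0,0,0,0],"claw":[1,1,1,1,1,1,1,1]}'; python3 -c "
from h import *
now()"
```

```text
time: 8.18
ee_pos: [0.4493, 0.3172, 0.1516]
eef_rot: [[-0.986, -0.169, 0.006], [-0.169, 0.986, 0.003], [-0.006, 0.002, -1.0]]
force: [-0.5, -0.8, 16.1]
gripper_width: 0.164
grasp_force: 69.3
t 8.18 chest [-75.4   4.9 151.6] F chest [-0.7 -0.7 16.1] w 0.164 g 69.30188655853271
ydir ang -0.001 tilt [-0.006  0.002 -1.   ]
```

```bash
python3 -m handwheel '{"travel":[[0,-1,0],[0,-2,0],[0,-3,0],[0,-4,0],[0,-5,0],[0,-6,0]],"turn":[0,0,0,0,0,0],"claw":[1,1,1,1,1,1]}'; python3 -c "
from h import *
now()"
```

```text
time: 8.68
ee_pos: [0.4503, 0.3119, 0.1516]
eef_rot: [[-0.986, -0.169, 0.006], [-0.169, 0.986, 0.004], [-0.006, 0.003, -1.0]]
force: [-1.1, 0.5, 16.2]
gripper_width: 0.16
grasp_force: 69.3
t 8.68 chest [-75.3  -0.6 151.6] F chest [-1.   0.7 16.2] w 0.16 g 69.29490208625793
ydir ang -0.001 tilt [-0.006  0.003 -1.   ]
```

```bash
python3 -m handwheel '{"travel":[[0,-1,0],[0,-2,0],[0,-3,0],[0,-4,0],[0,-5,0],[0,-6,0]],"turn":[0,0,0,0,0,0],"claw":[1,1,1,1,1,1]}'; python3 -c "
from h import *
now()"
```

```text
time: 9.18
ee_pos: [0.4514, 0.3059, 0.1516]
eef_rot: [[-0.986, -0.169, 0.006], [-0.169, 0.986, 0.004], [-0.007, 0.003, -1.0]]
force: [-0.2, 1.9, 16.4]
gripper_width: 0.165
grasp_force: 69.3
t 9.18 chest [-75.2  -6.6 151.6] F chest [ 0.2  1.9 16.4] w 0.165 g 69.29288864135742
ydir ang -0.001 tilt [-0.007  0.003 -1.   ]
```

```bash
python3 -m handwheel '{"travel":[[0,-1.5,0],[0,-3,0],[0,-4.5,0],[0,-6,0],[0,-7.5,0],[0,-9,0],[0,-9,0]],"turn":[0,0,0,0,0,0,0],"claw":[1,1,1,1,1,1,1]}'; python3 -c "
from h import *
now()
p=env.capture('side');cv2.imwrite('pics/k.png',cv2.resize(p['frame'][170:250,250:320,::-1],None,fx=7,fy=7,interpolation=2))"
```

```text
time: 9.77
ee_pos: [0.4531, 0.2968, 0.1516]
eef_rot: [[-0.986, -0.169, 0.006], [-0.169, 0.986, 0.004], [-0.007, 0.002, -1.0]]
force: [-0.4, 0.8, 16.0]
gripper_width: 0.159
grasp_force: 69.3
t 9.77 chest [-75.1 -15.9 151.6] F chest [-0.2  0.8 16. ] w 0.159 g 69.29234504699707
ydir ang -0.001 tilt [-0.007  0.002 -1.   ]
```

View pics/k.png

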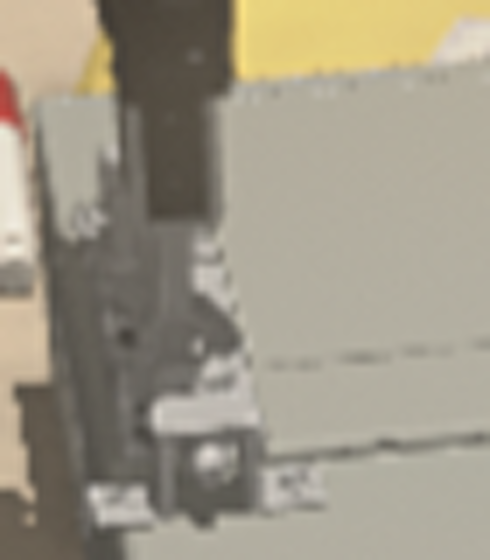

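The bolt's nose now shows inside the keeper at crop (210,455). I'll ease the downward press, then loosen the grip.

```bash
python3 -m handwheel '{"travel":[[0,0.5,-0.7],[0,1,-1.4],[0,1.5,-2.1],[0,2,-2.8],[0,2.5,-2.8]],"turn":[0,0,0,0,0],"claw":[1,1,1,1,1]}'; python3 -c "
from h import *
now()"; python3 -m handwheel '{"travel":[[0,0,0],[0,0,0],[0,0,0]],"turn":[0,0,0],"claw":[1,1,1]}' 20; python3 -c "
from h import *
now()"
```

```text
time: 10.23
ee_pos: [0.4514, 0.298, 0.1526]
eef_rot: [[-0.986, -0.169, 0.003], [-0.169, 0.986, 0.0], [-0.003, -0.0, -1.0]]
force: [0.2, -0.2, 7.9]
gripper_width: 0.163
grasp_force: 68.5
t 10.23 chest [-76.5 -14.4 152.6] F chest [ 0.2 -0.3  7.9] w 0.163 g 68.54655146598816
ydir ang -0.0 tilt [-0.003 -0.    -1.   ]
time: 10.48
ee_pos: [0.4514, 0.298, 0.1526]
eef_rot: [[-0.986, -0.169, 0.003], [-0.169, 0.986, 0.001], [-0.003, 0.0, -1.0]]
force: [-0.8, -1.6, 7.7]
gripper_width: 0.164
grasp_force: 68.5
t 10.48 chest [-76.5 -14.4 152.6] F chest [-1.1 -1.4  7.7] w 0.164 g 68.54429841041565
ydir ang -0.0 tilt [-0.003  0.    -1.   ]
```

```bash
python3 -m handwheel '{"travel":[[0,0,-0.8],[0,0,-0.8],[0,0,-0.8],[0,0,-0.8],[0,0,-0.8],[0,0,-0.8]],"turn":[0,0,0,0,0,0],"claw":[0.7,0.7,1,1,1,1]}' 20; python3 -c "
from h import *
now()"
```

```text
time: 10.98
ee_pos: [0.45, 0.2977, 0.1518]
eef_rot: [[-0.986, -0.169, -0.001], [-0.169, 0.986, -0.001], [0.001, -0.001, -1.0]]
force: [-0.6, -1.8, 2.4]
gripper_width: 0.186
grasp_force: 19.4
t 10.98 chest [-78.  -14.5 151.8] F chest [-0.9 -1.7  2.4] w 0.186 g 19.436331689357758
ydir ang -0.0 tilt [ 0.001 -0.001 -1.   ]
```

```bash
python3 -m handwheel '{"travel":[[4.5,0,0.2],[9,0,0.9],[13.3,0,2],[17.5,0,3.6],[21.6,0,5.5],[25.4,0,7.9],[29,0,10.6],[29,0,10.6]],"turn":[0,0,0,0,0,0,0,0],"claw":[1,1,1,1,1,1,1,1]}'; python3 -c "
from h import *
now()"
```

```text
time: 11.65
ee_pos: [0.4198, 0.2925, 0.1405]
eef_rot: [[-0.986, -0.169, -0.003], [-0.169, 0.986, -0.001], [0.003, -0.001, -1.0]]
force: [-0.7, -2.9, 2.3]
gripper_width: 0.187
grasp_force: 20.2
t 11.65 chest [-108.6  -14.4  140.5] F chest [-1.2 -2.7  2.3] w 0.187 g 20.23066073656082
ydir ang -0.0 tilt [ 0.003 -0.001 -1.   ]
```

```bash
python3 -m handwheel '{"travel":[[1.4,0,1.4],[2.7,0,2.7],[4,0,4.2],[5.2,0,5.6],[5.8,0,6.4],[5.8,0,6.4]],"turn":[0,0,0,0,0,0],"claw":[1,1,1,1,1,1]}'; python3 -c "
from h import *
now()"
```

```text
time: 12.15
ee_pos: [0.4142, 0.292, 0.1346]
eef_rot: [[-0.986, -0.169, -0.003], [-0.169, 0.986, -0.0], [0.003, 0.0, -1.0]]
force: [-3.1, -2.6, 5.7]
gripper_width: 0.189
grasp_force: 19.5
t 12.15 chest [-114.3  -14.   134.6] F chest [-3.5 -2.   5.7] w 0.189 g 19.46439564228058
ydir ang -0.0 tilt [ 0.003  0.    -1.   ]
```

```bash
python3 -m handwheel '{"travel":[[0.6,0,-0.4],[1.2,0,0.4],[1.2,0,0.4]],"turn":[0,0,0],"claw":[1,1,1]}'; python3 -c "
from h import *
now()"
```

```text
time: 12.4
ee_pos: [0.4138, 0.292, 0.1342]
eef_rot: [[-0.986, -0.169, -0.002], [-0.169, 0.986, 0.0], [0.002, 0.0, -1.0]]
force: [-3.1, -2.5, 3.6]
gripper_width: 0.188
grasp_force: 19.5
t 12.4 chest [-114.6  -13.9  134.2] F chest [-3.4 -1.9  3.6] w 0.188 g 19.511799216270447
ydir ang -0.001 tilt [ 0.002  0.    -1.   ]
```

```bash
python3 -m handwheel '{"travel":[[0.5,0,0.6],[0.9,0,1.2],[0.9,0,1.2]],"turn":[0,0,0],"claw":[1,1,1]}'; python3 -c "
from h import *
now()"; python3 -m handwheel '{"travel":[[0,-0.5,0],[0,-1,0],[0,-1.5,0],[0,-2,0],[0,-2.5,0],[0,-2.5,0]],"turn":[0,0,0,0,0,0],"claw":[1,1,1,1,1,1]}'; python3 -c "
from h import *
now()"
```

```text
time: 12.65
ee_pos: [0.413, 0.2917, 0.1332]
eef_rot: [[-0.986, -0.169, -0.002], [-0.169, 0.986, -0.0], [0.002, 0.0, -1.0]]
force: [-2.5, -1.7, 5.8]
gripper_width: 0.186
grasp_force: 19.5
t 12.65 chest [-115.4  -14.1  133.2] F chest [-2.8 -1.3  5.8] w 0.186 g 19.510927498340607
ydir ang -0.0 tilt [ 0.002  0.    -1.   ]
time: 13.15
ee_pos: [0.4135, 0.2901, 0.1334]
eef_rot: [[-0.986, -0.169, -0.001], [-0.169, 0.986, 0.001], [0.001, 0.002, -1.0]]
force: [-5.1, 1.2, 6.0]
gripper_width: 0.189
grasp_force: 19.5
t 13.15 chest [-115.2  -15.7  133.4] F chest [-4.8  2.   6. ] w 0.189 g 19.51442778110504
ydir ang -0.001 tilt [ 0.001  0.002 -1.   ]
```

```bash
python3 -m handwheel '{"travel":[[0.5,0,0],[1,0,0],[1.5,-0.5,0],[1.5,-0.5,0]],"turn":[0,0,0,0],"claw":[1,1,1,1]}'; python3 -c "
from h import *
now()"
```

```text
time: 13.48
ee_pos: [0.4136, 0.2894, 0.1334]
eef_rot: [[-0.986, -0.169, 0.001], [-0.169, 0.986, 0.001], [-0.002, 0.001, -1.0]]
force: [-1.6, 2.5, 2.2]
gripper_width: 0.187
grasp_force: 19.5
t 13.48 chest [-115.3  -16.5  133.4] F chest [-1.2  2.7  2.2] w 0.187 g 19.477682411670685
ydir ang -0.0 tilt [-0.002  0.001 -1.   ]
```

```bash
python3 -m handwheel '{"travel":[[0.4,0,0.5],[0.8,0,1],[0.8,-0.5,1],[0.8,-1,1],[0.8,-1.5,1],[0.8,-1.5,1]],"turn":[0,0,0,0,0,0],"claw":[1,1,1,1,1,1]}'; python3 -c "
from h import *
now()"
```

```text
time: 13.98
ee_pos: [0.4128, 0.2872, 0.1324]
eef_rot: [[-0.986, -0.169, 0.001], [-0.169, 0.986, 0.001], [-0.001, 0.0, -1.0]]
force: [-0.2, 3.6, 1.5]
gripper_width: 0.184
grasp_force: 19.5
t 13.98 chest [-116.4  -18.5  132.4] F chest [0.4 3.5 1.5] w 0.184 g 19.537592232227325
ydir ang -0.001 tilt [-0.001  0.    -1.   ]
```

```bash
python3 -m handwheel '{"travel":[[0,-0.5,0],[0,-1,0],[0,-1.5,0],[0,-1.5,0]],"turn":[0,0,0,0],"claw":[1,1,1,1]}'; python3 -c "
from h import *
now()"
```

```text
time: 14.32
ee_pos: [0.413, 0.2856, 0.1323]
eef_rot: [[-0.986, -0.169, 0.001], [-0.169, 0.986, 0.0], [-0.001, 0.0, -1.0]]
force: [1.1, 4.0, 1.2]
gripper_width: 0.185
grasp_force: 19.5
t 14.32 chest [-116.5  -20.1  132.3] F chest [1.7 3.7 1.2] w 0.185 g 19.50582057237625
ydir ang -0.0 tilt [-0.001  0.    -1.   ]
```

```bash
python3 -m handwheel '{"travel":[[0.2,-0.5,0.3],[0.2,-1,0.3],[0.2,-1.5,0.3],[0.2,-1.5,0.3]],"turn":[0,0,0,0],"claw":[1,1,1,1]}'; python3 -c "
from h import *
now()"
```

```text
time: 14.65
ee_pos: [0.4129, 0.284, 0.132]
eef_rot: [[-0.986, -0.169, 0.0], [-0.169, 0.986, 0.0], [-0.0, 0.0, -1.0]]
force: [1.1, 4.7, 0.2]
gripper_width: 0.183
grasp_force: 19.5
t 14.65 chest [-116.8  -21.7  132. ] F chest [1.9 4.5 0.2] w 0.183 g 19.506010115146637
ydir ang -0.0 tilt [-0.  0. -1.]
```

```bash
python3 -m handwheel '{"travel":[[0,-0.5,0],[0,-1,0],[0,-1.5,0],[0,-1.5,0]],"turn":[0,0,0,0],"claw":[1,1,1,1]}'; python3 -c "
from h import *
now()"
```

```text
time: 14.98
ee_pos: [0.4126, 0.2823, 0.1318]
eef_rot: [[-0.986, -0.169, -0.001], [-0.169, 0.986, -0.0], [0.001, -0.0, -1.0]]
force: [1.4, 4.7, -1.9]
gripper_width: 0.181
grasp_force: 19.5
t 14.98 chest [-117.5  -23.3  131.8] F chest [ 2.1  4.4 -1.9] w 0.181 g 19.485959708690643
ydir ang -0.0 tilt [ 0.001 -0.    -1.   ]
```

```bash
python3 -m handwheel '{"travel":[[0.2,0,0.6],[0.4,0,1.2],[0.4,0,1.2]],"turn":[0,0,0],"claw":[1,1,1]}'; python3 -c "
from h import *
now()"
```

```text
time: 15.23
ee_pos: [0.4118, 0.2821, 0.1308]
eef_rot: [[-0.986, -0.169, -0.001], [-0.169, 0.986, -0.001], [0.001, -0.0, -1.0]]
force: [-2.4, 3.6, 2.3]
gripper_width: 0.18
grasp_force: 20.0
t 15.23 chest [-118.2  -23.4  130.8] F chest [-1.7  3.9  2.3] w 0.18 g 19.99567598104477
ydir ang -0.0 tilt [ 0.001 -0.    -1.   ]
```

```bash
python3 -m handwheel '{"travel":[[0,-0.5,0],[0,-1,0],[0,-1,0]],"turn":[0,0,0],"claw":[1,1,1]}'; python3 -c "
from h import *
now()
from h import *
for c in('wrist','side','scene'):
    p=env.capture(c);P=(cloud(p)-O)@R*1e3
    k=(P[:,2]>112)&(P[:,2]<160)&(P[:,0]<-80)&(P[:,0]>-140)&(abs(P[:,1]+23)<8.5)
    print(c,k.sum(),P[k].min(0).round(1),P[k].max(0).round(1)) if k.sum() else print(c,0)
    print([(n,[(w2c(d['position']).round(1).tolist(),round(d['conf'],2)) for d in env.recognise(p,n)[:1]]) for n in('knob','catch')])
    cv2.imwrite(f'pics/n_{c}.png',p['frame'][...,::-1])
"
```

```text
time: 15.48
ee_pos: [0.4121, 0.2811, 0.1308]
eef_rot: [[-0.986, -0.169, -0.001], [-0.169, 0.986, -0.001], [0.001, -0.0, -1.0]]
force: [-2.3, 2.8, 2.9]
gripper_width: 0.186
grasp_force: 20.2
t 15.48 chest [-118.2  -24.4  130.8] F chest [-1.7  3.1  2.9] w 0.186 g 20.155034959316254
ydir ang -0.0 tilt [ 0.001 -0.    -1.   ]
wrist 2521 [-130.1  -31.5  112.2] [-92.8 -14.5 160. ]
[('knob', [([-109.7, -22.0, 150.7], 0.85)]), ('catch', [([-96.9, 8.2, 110.0], 0.62)])]
side 140 [-130.   -31.5  112.4] [-80.1 -15.3 151.3]
[('knob', [([-90.8, -28.7, 132.2], 0.65)]), ('catch', [([-90.9, -31.2, 101.1], 0.47)])]
scene 92 [-131.9  -31.4  113.1] [-81.2 -14.6 159.4]
[('knob', []), ('catch', [([-91.6, -36.1, 110.6], 0.64)])]
```

```bash
python3 -c "
import cv2,numpy as np
a=cv2.imread('pics/n_wrist.png');b=cv2.imread('pics/n_scene.png')[170:290,220:320]
cv2.imwrite('pics/n2.png',np.hstack([cv2.resize(a,(440,480)),cv2.resize(b,(340,480))]))"
```

```text
(no output)
```

View pics/n2.png

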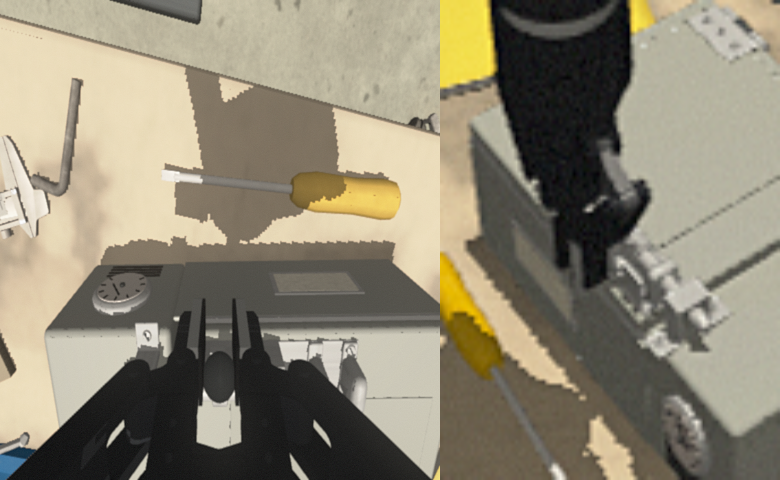

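The wrist view shows the ball (218,377) set well back from the fingertips (about 220,310). The pads have slipped over it, so the handle still rests on the flange. I'll regrip centred on the ball with more grip.

```bash
python3 -m handwheel '{"travel":[[0,1,0],[0,1,0],[-3,1,-3],[-5.5,1,-6],[-5.5,1,-6],[-5.5,1,-6],[-5.5,1,-6],[-5.5,1,-6]],"turn":[0,0,0,0,0,0,0,0],"claw":[0.7,0.7,0.7,0.7,1,1,1,1]}' 45; python3 -c "
from h import *
now()
p=env.capture('wrist');print([(w2c(d['position']).round(1),d['conf']) for d in env.recognise(p,'knob')[:1]])"
```

```text
time: 16.6
ee_pos: [0.4187, 0.2833, 0.1369]
eef_rot: [[-0.986, -0.169, 0.001], [-0.169, 0.986, -0.0], [-0.001, -0.0, -1.0]]
force: [3.0, -0.2, -0.4]
gripper_width: 0.175
grasp_force: 43.8
t 16.6 chest [-111.2  -23.3  136.9] F chest [ 3.  -0.8 -0.4] w 0.175 g 43.80013346672058
ydir ang -0.0 tilt [-0.001 -0.    -1.   ]
[(array([-110.4,  -19.4,  148.6]), 0.85)]
```

```bash
python3 -m handwheel '{"travel":[[0.4,0,0.5],[0.8,0,0.9],[0.8,0,0.9]],"turn":[0,0,0],"claw":[1,1,1]}'; python3 -c "
from h import *
now()"
```

```text
time: 16.95
ee_pos: [0.4177, 0.2832, 0.1359]
eef_rot: [[-0.986, -0.17, 0.001], [-0.17, 0.986, -0.0], [-0.001, -0.0, -1.0]]
force: [3.4, -2.4, -1.0]
gripper_width: 0.175
grasp_force: 43.8
t 16.95 chest [-112.3  -23.3  135.9] F chest [ 3.  -2.9 -1. ] w 0.175 g 43.80909562110901
ydir ang -0.0 tilt [-0.001 -0.    -1.   ]
```

```bash
python3 -m handwheel '{"travel":[[0.4,0,0.7],[0.8,0,1.4],[0.9,0,1.8],[0.9,0,1.8]],"turn":[0,0,0,0],"claw":[1,1,1,1]}'; python3 -c "
from h import *
now()"
```

```text
time: 17.28
ee_pos: [0.4164, 0.283, 0.1343]
eef_rot: [[-0.986, -0.169, 0.0], [-0.169, 0.986, -0.0], [-0.0, -0.0, -1.0]]
force: [2.9, -3.0, 2.9]
gripper_width: 0.175
grasp_force: 44.1
t 17.28 chest [-113.6  -23.3  134.3] F chest [ 2.3 -3.4  2.9] w 0.175 g 44.06376242637634
ydir ang -0.0 tilt [-0. -0. -1.]
```

```bash
python3 -m handwheel '{"travel":[[0,-0.5,0],[0,-1,0],[0,-1.5,0],[0,-2,0],[0,-2,0]],"turn":[0,0,0,0,0],"claw":[1,1,1,1,1]}'; python3 -c "
from h import *
now()"
```

```text
time: 17.7
ee_pos: [0.4165, 0.2823, 0.1343]
eef_rot: [[-0.986, -0.169, 0.0], [-0.169, 0.986, 0.002], [-0.0, 0.002, -1.0]]
force: [0.1, 3.8, 2.8]
gripper_width: 0.175
grasp_force: 44.1
t 17.7 chest [-113.6  -23.9  134.3] F chest [0.8 3.7 2.8] w 0.175 g 44.12573039531708
ydir ang -0.001 tilt [-0.     0.002 -1.   ]
```

```bash
python3 -m handwheel '{"travel":[[0,-0.5,0],[0,-1,0],[0,-1.5,0],[0,-2,0],[0,-2,0]],"turn":[0,0,0,0,0],"claw":[1,1,1,1,1]}'; python3 -c "
from h import *
now()"
```

```text
time: 18.12
ee_pos: [0.417, 0.2793, 0.1342]
eef_rot: [[-0.986, -0.169, 0.0], [-0.169, 0.986, 0.001], [-0.0, 0.0, -1.0]]
force: [0.5, 4.9, 3.4]
gripper_width: 0.17
grasp_force: 44.2
t 18.12 chest [-113.6  -27.   134.2] F chest [1.3 4.7 3.4] w 0.17 g 44.1712349653244
ydir ang -0.0 tilt [-0.  0. -1.]
```

```bash
python3 -m handwheel '{"travel":[[0,-0.5,0],[0,-1,0],[0,-1.5,0],[0,-2,0],[0,-2,0]],"turn":[0,0,0,0,0],"claw":[1,1,1,1,1]}'; python3 -c "
from h import *
now()"
```

```text
time: 18.53
ee_pos: [0.4174, 0.2774, 0.1342]
eef_rot: [[-0.986, -0.169, 0.0], [-0.169, 0.986, 0.001], [-0.0, 0.0, -1.0]]
force: [-0.2, 5.3, 3.2]
gripper_width: 0.176
grasp_force: 44.2
t 18.53 chest [-113.6  -29.   134.2] F chest [0.7 5.3 3.2] w 0.176 g 44.20629322528839
ydir ang -0.0 tilt [-0.  0. -1.]
```

```bash
python3 -m handwheel '{"travel":[[0,-0.5,0],[0,-1,0],[0,-1.5,0],[0,-2,0],[0,-2,0]],"turn":[0,0,0,0,0],"claw":[1,1,1,1,1]}'; python3 -c "
from h import *
now()"
```

```text
time: 18.95
ee_pos: [0.4178, 0.2756, 0.1343]
eef_rot: [[-0.986, -0.169, 0.0], [-0.169, 0.986, 0.001], [-0.0, 0.001, -1.0]]
force: [0.4, 5.9, 4.6]
gripper_width: 0.179
grasp_force: 44.2
t 18.95 chest [-113.5  -30.8  134.3] F chest [1.4 5.7 4.6] w 0.179 g 44.222654700279236
ydir ang -0.001 tilt [-0.     0.001 -1.   ]
```

```bash
python3 -m handwheel '{"travel":[[0,-0.5,0],[0,-1,0],[0,-1.5,0],[0,-2,0],[0,-2,0]],"turn":[0,0,0,0,0],"claw":[1,1,1,1,1]}'; python3 -c "
from h import *
now()"
```

```text
time: 19.37
ee_pos: [0.4182, 0.2739, 0.1344]
eef_rot: [[-0.986, -0.169, 0.001], [-0.169, 0.986, 0.001], [-0.001, 0.001, -1.0]]
force: [0.2, 6.0, 3.8]
gripper_width: 0.173
grasp_force: 44.3
t 19.37 chest [-113.4  -32.5  134.4] F chest [1.2 5.9 3.8] w 0.173 g 44.27544414997101
ydir ang -0.001 tilt [-0.001  0.001 -1.   ]
```

```bash
python3 -m handwheel '{"travel":[[0,-0.5,0],[0,-1,0],[0,-1.5,0],[0,-1.5,0]],"turn":[0,0,0,0],"claw":[1,1,1,1]}'; python3 -c "
from h import *
now()
p=env.capture('wrist');print([(w2c(d['position']).round(1),d['conf']) for d in env.recognise(p,'knob')[:1]])"
```

```text
time: 19.7
ee_pos: [0.4185, 0.2725, 0.1344]
eef_rot: [[-0.986, -0.169, 0.001], [-0.169, 0.986, 0.002], [-0.001, 0.002, -1.0]]
force: [1.3, 5.9, 4.2]
gripper_width: 0.176
grasp_force: 44.3
t 19.7 chest [-113.3  -33.9  134.4] F chest [2.3 5.6 4.2] w 0.176 g 44.294536113739014
ydir ang -0.001 tilt [-0.001  0.002 -1.   ]
[(array([-108.9,  -31.4,  148. ]), 0.63)]
```

```bash
python3 -m handwheel '{"travel":[[0,0.8,0],[0,1.5,0],[0,2,0],[0,2.4,0],[0,2.8,0],[0,3.2,0],[0,3.6,0]],"turn":[0,0,0,0,0,0,0],"claw":[1,1,1,1,1,1,1]}'; python3 -c "
from h import *
now()"
```

```text
time: 20.38
ee_pos: [0.4182, 0.2731, 0.1342]
eef_rot: [[-0.985, -0.17, 0.001], [-0.17, 0.985, -0.004], [-0.0, -0.004, -1.0]]
force: [3.2, -3.8, 5.5]
gripper_width: 0.176
grasp_force: 44.4
t 20.38 chest [-113.5  -33.4  134.2] F chest [ 2.6 -4.3  5.5] w 0.176 g 44.40365731716156
ydir ang 0.001 tilt [-0.    -0.004 -1.   ]
```

```bash
python3 -m handwheel '{"travel":[[0,0.4,0],[0,0.8,0],[0,1.2,0],[0,1.6,0],[0,2,0],[0,2.4,0],[0,2.4,0]],"turn":[0,0,0,0,0,0,0],"claw":[1,1,1,1,1,1,1]}'; python3 -c "
from h import *
now()"
```

```text
time: 20.97
ee_pos: [0.4178, 0.2746, 0.134]
eef_rot: [[-0.985, -0.17, 0.001], [-0.17, 0.985, -0.006], [0.0, -0.006, -1.0]]
force: [4.2, -5.2, 5.7]
gripper_width: 0.175
grasp_force: 44.4
t 20.97 chest [-113.7  -31.8  134. ] F chest [ 3.2 -5.8  5.7] w 0.175 g 44.44169104099274
ydir ang 0.001 tilt [ 0.    -0.006 -1.   ]
```

```bash
python3 -m handwheel '{"travel":[[-0.3,0.4,-0.4],[-0.3,0.8,-0.5],[-0.3,1.2,-0.5],[-0.3,1.6,-0.5],[-0.3,2,-0.5],[-0.3,2,-0.5]],"turn":[0,0,0,0,0,0],"claw":[1,1,1,1,1,1]}'; python3 -c "
from h import *
now()"
```

```text
time: 21.47
ee_pos: [0.4175, 0.2767, 0.1342]
eef_rot: [[-0.985, -0.17, 0.0], [-0.17, 0.985, -0.006], [0.001, -0.006, -1.0]]
force: [3.5, -5.3, 2.8]
gripper_width: 0.176
grasp_force: 44.3
t 21.47 chest [-113.6  -29.7  134.2] F chest [ 2.6 -5.8  2.8] w 0.176 g 44.32614862918854
ydir ang 0.001 tilt [ 0.001 -0.006 -1.   ]
```

```bash
python3 -m handwheel '{"travel":[[0,0.4,0],[0,0.8,0],[0,1.2,0],[0,1.6,0],[0,2,0],[0,2,0]],"turn":[0,0,0,0,0,0],"claw":[1,1,1,1,1,1]}'; python3 -c "
from h import *
now()"
```

```text
time: 21.97
ee_pos: [0.4169, 0.2796, 0.1342]
eef_rot: [[-0.985, -0.17, -0.0], [-0.17, 0.985, -0.004], [0.001, -0.004, -1.0]]
force: [3.7, -2.3, 1.7]
gripper_width: 0.172
grasp_force: 44.2
t 21.97 chest [-113.7  -26.7  134.2] F chest [ 3.2 -2.8  1.7] w 0.172 g 44.23026502132416
ydir ang 0.0 tilt [ 0.001 -0.004 -1.   ]
```

```bash
python3 -m handwheel '{"travel":[[0,0.4,0.2],[0,0.8,0.4],[0,1.2,0.4],[0,1.6,0.4],[0,2,0.4],[0,2,0.4]],"turn":[0,0,0,0,0,0],"claw":[1,1,1,1,1,1]}'; python3 -c "
from h import *
now()"
```

```text
time: 22.47
ee_pos: [0.4161, 0.2835, 0.134]
eef_rot: [[-0.986, -0.17, -0.001], [-0.17, 0.986, -0.0], [0.001, -0.0, -1.0]]
force: [1.8, -1.7, 3.9]
gripper_width: 0.173
grasp_force: 44.3
t 22.47 chest [-113.8  -22.7  134. ] F chest [ 1.5 -2.   3.9] w 0.173 g 44.269208908081055
ydir ang -0.0 tilt [ 0.001 -0.    -1.   ]
```

```bash
python3 -m handwheel '{"travel":[[0,0.4,0],[0,0.8,0],[0,1.2,0],[0,1.6,0],[0,2,0],[0,2,0]],"turn":[0,0,0,0,0,0],"claw":[1,1,1,1,1,1]}'; python3 -c "
from h import *
now()"
```

```text
time: 22.97
ee_pos: [0.4159, 0.2856, 0.1342]
eef_rot: [[-0.986, -0.17, -0.0], [-0.17, 0.986, -0.0], [0.0, -0.0, -1.0]]
force: [0.2, -3.8, 4.3]
gripper_width: 0.176
grasp_force: 44.3
t 22.97 chest [-113.7  -20.7  134.2] F chest [-0.4 -3.8  4.3] w 0.176 g 44.33757305145264
ydir ang -0.0 tilt [ 0. -0. -1.]
```

```bash
python3 -m handwheel '{"travel":[[0,0.4,0],[0,0.8,0],[0,1.2,0],[0,1.6,0],[0,2,0],[0,2,0]],"turn":[0,0,0,0,0,0],"claw":[1,1,1,1,1,1]}'; python3 -c "
from h import *
now()"
```

```text
time: 23.47
ee_pos: [0.4156, 0.2875, 0.1343]
eef_rot: [[-0.986, -0.169, -0.0], [-0.169, 0.986, -0.0], [0.0, -0.0, -1.0]]
force: [0.6, -4.5, 5.8]
gripper_width: 0.178
grasp_force: 44.4
t 23.47 chest [-113.6  -18.7  134.3] F chest [-0.2 -4.5  5.8] w 0.178 g 44.404377937316895
ydir ang -0.0 tilt [ 0. -0. -1.]
```

```bash
python3 -m handwheel '{"travel":[[0,0.4,0],[0,0.8,0],[0,1.2,0],[0,1.6,0],[0,2,0],[0,2,0]],"turn":[0,0,0,0,0,0],"claw":[1,1,1,1,1,1]}'; python3 -c "
from h import *
now()"
```

```text
time: 23.97
ee_pos: [0.4153, 0.2894, 0.1343]
eef_rot: [[-0.986, -0.169, -0.0], [-0.169, 0.986, -0.0], [0.0, -0.0, -1.0]]
force: [2.3, -4.4, 5.4]
gripper_width: 0.173
grasp_force: 44.4
t 23.97 chest [-113.6  -16.8  134.3] F chest [ 1.6 -4.8  5.4] w 0.173 g 44.43537712097168
ydir ang -0.0 tilt [ 0. -0. -1.]
```

```bash
python3 -m handwheel '{"travel":[[-1,0,-1.3],[-2,0,-2.5],[-2,-2,-2.5],[-2,-4,-2.5],[-2,-6,-2.5],[-2,-7,-2.5],[-2,-7,-2.5],[-2,-7,-2.5]],"turn":[0,0,0,0,0,0,0,0],"claw":[1,1,1,1,1,1,1,1]}'; python3 -c "
from h import *
now()"
```

```text
time: 24.63
ee_pos: [0.4186, 0.2834, 0.1367]
eef_rot: [[-0.986, -0.169, -0.0], [-0.169, 0.986, 0.001], [-0.0, 0.001, -1.0]]
force: [-0.7, 3.6, 1.3]
gripper_width: 0.176
grasp_force: 44.1
t 24.63 chest [-111.4  -23.3  136.7] F chest [-0.   3.6  1.3] w 0.176 g 44.112643003463745
ydir ang -0.001 tilt [-0.     0.001 -1.   ]
```

```bash
python3 -m handwheel '{"travel":[[0.7,0,0.9],[1.3,0,1.7],[2,0,2.5],[2,0,2.5]],"turn":[0,0,0,0],"claw":[1,1,1,1]}'; python3 -c "
from h import *
now()"
```

```text
time: 24.97
ee_pos: [0.4168, 0.2828, 0.1345]
eef_rot: [[-0.986, -0.169, 0.001], [-0.169, 0.986, 0.0], [-0.001, 0.0, -1.0]]
force: [-1.5, 3.3, 4.6]
gripper_width: 0.175
grasp_force: 44.4
t 24.97 chest [-113.3  -23.5  134.5] F chest [-1.   3.5  4.6] w 0.175 g 44.39917981624603
ydir ang -0.0 tilt [-0.001  0.    -1.   ]
```

```bash
python3 -m handwheel '{"travel":[[-1,0,-1.3],[-2,0,-2.5],[-2,-0.5,-2.5],[-2,-1.1,-2.5],[-1,-1.1,-1.3],[0,-1.1,0],[0,-1.1,0]],"turn":[0,0,0,0,0,0,0],"claw":[1,1,1,1,1,1,1]}'; python3 -c "
from h import *
now()"
```

```text
time: 25.55
ee_pos: [0.4166, 0.2813, 0.1341]
eef_rot: [[-0.986, -0.169, -0.0], [-0.169, 0.986, -0.0], [0.0, -0.0, -1.0]]
force: [-2.2, 2.9, 4.0]
gripper_width: 0.175
grasp_force: 44.3
t 25.55 chest [-113.6  -24.9  134.1] F chest [-1.6  3.3  4. ] w 0.175 g 44.28261458873749
ydir ang -0.0 tilt [ 0. -0. -1.]
```

```bash
python3 -m handwheel '{"travel":[[0.5,0,0.6],[1,0,1.2],[1.5,0,1.7],[1.5,0,1.7]],"turn":[0,0,0,0],"claw":[1,1,1,1]}'; python3 -c "
from h import *
now()"
```

```text
time: 25.88
ee_pos: [0.4156, 0.2812, 0.1328]
eef_rot: [[-0.986, -0.17, 0.001], [-0.17, 0.986, -0.0], [-0.001, -0.0, -1.0]]
force: [-1.0, 1.2, 6.2]
gripper_width: 0.177
grasp_force: 44.4
t 25.88 chest [-114.7  -24.9  132.8] F chest [-0.8  1.4  6.2] w 0.177 g 44.39695715904236
ydir ang -0.0 tilt [-0.001 -0.    -1.   ]
```

```bash
python3 -m handwheel '{"travel":[[0,-0.5,0],[0,-1,0],[0,-1,0]],"turn":[0,0,0],"claw":[1,1,1]}'; python3 -c "
from h import *
now()
p=env.capture('wrist');print([(w2c(d['position']).round(1),d['conf']) for d in env.recognise(p,'knob')[:1]])"
```

```text
time: 26.13
ee_pos: [0.4157, 0.2803, 0.1328]
eef_rot: [[-0.986, -0.169, 0.001], [-0.169, 0.986, 0.0], [-0.001, 0.0, -1.0]]
force: [-1.7, 2.1, 5.3]
gripper_width: 0.175
grasp_force: 44.5
t 26.13 chest [-114.7  -25.8  132.8] F chest [-1.3  2.4  5.3] w 0.175 g 44.45064961910248
ydir ang -0.0 tilt [-0.001  0.    -1.   ]
[(array([-114.6,  -21.9,  144.8]), 0.66)]
```

```bash
python3 -m handwheel '{"travel":[[0,-0.5,0],[0,-1,0],[0,-1,0]],"turn":[0,0,0],"claw":[1,1,1]}'; python3 -c "
from h import *
now()"
```

```text
time: 26.48
ee_pos: [0.4159, 0.2794, 0.1328]
eef_rot: [[-0.986, -0.169, 0.001], [-0.169, 0.986, 0.0], [-0.001, 0.0, -1.0]]
force: [-1.7, 2.3, 4.9]
gripper_width: 0.177
grasp_force: 44.5
t 26.48 chest [-114.7  -26.7  132.8] F chest [-1.3  2.5  4.9] w 0.177 g 44.47462856769562
ydir ang -0.0 tilt [-0.001  0.    -1.   ]
```

```bash
cat >> h.py <<'E'
from scipy.optimize import least_squares
def ball(c='wrist'):
    s=env.read_state();p=env.capture(c);P=(cloud(p)-O)@R*1e3;t=w2c(s['ee_pos'])
    # column between pads, above tips
    k=(abs(P[:,1]-t[1])<7.0)&(abs(P[:,0]-t[0]-3)<16)&(P[:,2]>t[2]-8)&(P[:,2]<t[2]+25)
    Q=P[k];f=lambda c:np.linalg.norm(Q-c,axis=1)-9
    r=least_squares(f,t+[2,0,5],loss='soft_l1',f_scale=.7)
    b=r.x;print('ball',b.round(1),'n',k.sum(),'med',np.median(abs(f(b))).round(2),'rel TCP',(b-t).round(1),'ang(axis -78,112)',round(np.arctan2(-78-b[0],b[2]-112),3))
E
python3 -c "
from h import *
ball();ball('scene');ball('side')"
```

```text
ball [-111.3  -26.   140.9] n 1690 med 0.29 rel TCP [3.3 0.6 8.1] ang(axis -78,112) 0.857
ball [-108.9  -27.5  133.6] n 11 med 6.57 rel TCP [ 5.7 -0.8  0.8] ang(axis -78,112) 0.962
ball [-106.2  -24.3  129.7] n 33 med 1.32 rel TCP [ 8.4  2.4 -3.1] ang(axis -78,112) 1.012
```

```bash
python3 -m handwheel '{"travel":[[0,0.5,0],[0,0.9,0],[0,1.2,0],[0,1.5,0],[0,1.8,0],[0,2.1,0],[0,2.4,0],[0,2.7,0]],"turn":[0,0,0,0,0,0,0,0],"claw":[1,1,1,1,1,1,1,1]}'; python3 -c "
from h import *
now();ball()"
```

```text
time: 27.3
ee_pos: [0.4156, 0.2802, 0.1326]
eef_rot: [[-0.985, -0.17, 0.001], [-0.17, 0.985, -0.003], [-0.0, -0.003, -1.0]]
force: [-0.2, -3.5, 5.9]
gripper_width: 0.181
grasp_force: 44.5
t 27.3 chest [-114.8  -25.9  132.6] F chest [-0.8 -3.4  5.9] w 0.181 g 44.51000511646271
ydir ang 0.0 tilt [-0.    -0.003 -1.   ]
ball [-111.4  -25.7  140.8] n 1790 med 0.31 rel TCP [3.4 0.2 8.2] ang(axis -78,112) 0.86
```

```bash
python3 -m handwheel '{"travel":[[0,0.3,0],[0,0.6,0],[0,0.9,0],[0,1.2,0],[0,1.5,0],[0,1.8,0],[0,2.1,0],[0,2.4,0]],"turn":[0,0,0,0,0,0,0,0],"claw":[1,1,1,1,1,1,1,1]}'; python3 -c "
from h import *
now();ball()"
```

```text
time: 28.02
ee_pos: [0.4153, 0.2818, 0.1325]
eef_rot: [[-0.985, -0.17, 0.001], [-0.17, 0.985, -0.005], [-0.0, -0.005, -1.0]]
force: [0.1, -4.9, 5.7]
gripper_width: 0.175
grasp_force: 44.6
t 28.02 chest [-114.9  -24.2  132.5] F chest [-0.7 -4.9  5.7] w 0.175 g 44.56690728664398
ydir ang 0.001 tilt [-0.    -0.005 -1.   ]
ball [-111.5  -24.2  140.7] n 1793 med 0.31 rel TCP [3.4 0.  8.2] ang(axis -78,112) 0.862
```

```bash
python3 -m handwheel '{"travel":[[0,0.3,0],[0,0.6,0],[0,0.9,0],[0,1.2,0],[0,1.5,0],[0,1.8,0],[0,1.8,0]],"turn":[0,0,0,0,0,0,0],"claw":[1,1,1,1,1,1,1]}'; python3 -c "
from h import *
now();ball()"
```

```text
time: 28.65
ee_pos: [0.4148, 0.2824, 0.1322]
eef_rot: [[-0.985, -0.171, 0.0], [-0.171, 0.985, -0.007], [0.001, -0.007, -1.0]]
force: [1.8, -8.6, 4.5]
gripper_width: 0.174
grasp_force: 44.7
t 28.65 chest [-115.3  -23.6  132.2] F chest [ 0.3 -8.8  4.5] w 0.174 g 44.73660349845886
ydir ang 0.001 tilt [ 0.001 -0.007 -1.   ]
ball [-111.7  -23.8  140.6] n 1852 med 0.34 rel TCP [ 3.6 -0.2  8.4] ang(axis -78,112) 0.867
```

```bash
python3 -m handwheel '{"travel":[[0,0.3,0],[0,0.6,0],[0,0.9,0],[0,1.2,0],[0,1.5,0],[0,1.8,0],[0,1.8,0]],"turn":[0,0,0,0,0,0,0],"claw":[1,1,1,1,1,1,1]}'; python3 -c "
from h import *
now();ball()"
```

```text
time: 29.28
ee_pos: [0.4145, 0.283, 0.1321]
eef_rot: [[-0.985, -0.172, 0.0], [-0.172, 0.985, -0.009], [0.001, -0.009, -1.0]]
force: [2.6, -12.1, 5.3]
gripper_width: 0.173
grasp_force: 44.8
t 29.28 chest [-115.5  -22.9  132.1] F chest [  0.5 -12.3   5.3] w 0.173 g 44.817012548446655
ydir ang 0.002 tilt [ 0.001 -0.009 -1.   ]
ball [-111.8  -23.3  140.4] n 1847 med 0.34 rel TCP [ 3.7 -0.3  8.4] ang(axis -78,112) 0.872
```

```bash
python3 -m handwheel '{"travel":[[0,-0.6,0],[0,-1.2,0],[0.2,-1.8,0.4],[0.4,-2.4,0.8],[0.4,-2.7,0.8],[0.4,-3,0.8]],"turn":[0,0,0,0,0,0],"claw":[1,1,1,1,1,1]}'; python3 -c "
from h import *
now();ball()"
```

```text
time: 29.83
ee_pos: [0.4124, 0.2829, 0.1309]
eef_rot: [[-0.986, -0.169, -0.004], [-0.169, 0.986, -0.004], [0.005, -0.003, -1.0]]
force: [-3.8, -2.5, 4.6]
gripper_width: 0.173
grasp_force: 46.0
t 29.83 chest [-117.6  -22.7  130.9] F chest [-4.2 -1.8  4.6] w 0.173 g 45.97649931907654
ydir ang -0.001 tilt [ 0.005 -0.003 -1.   ]
ball [-109.9  -22.4  142.8] n 1855 med 0.31 rel TCP [ 7.7  0.3 11.9] ang(axis -78,112) 0.802
```

```bash
python3 -m handwheel '{"travel":[[0,0,0],[0,0,0],[-4,0,-1.5],[-7,0,-3],[-7,0,-3],[-7,0,-3],[-7,0,-3]],"turn":[0,0,0,0,0,0,0],"claw":[0.7,0.7,0.7,0.7,1,1,1]}' 60; python3 -c "
from h import *
now();ball()"
```

```text
time: 30.47
ee_pos: [0.4226, 0.2862, 0.1351]
eef_rot: [[-0.986, -0.17, 0.002], [-0.17, 0.986, 0.0], [-0.002, -0.0, -1.0]]
force: [2.8, -2.1, 1.1]
gripper_width: 0.161
grasp_force: 58.4
t 30.47 chest [-106.9  -21.2  135.1] F chest [ 2.4 -2.5  1.1] w 0.161 g 58.416754603385925
ydir ang -0.0 tilt [-0.002 -0.    -1.   ]
ball [-109.8  -21.1  142.6] n 1981 med 0.38 rel TCP [-2.9  0.   7.5] ang(axis -78,112) 0.805
```

```bash
python3 -m handwheel '{"travel":[[0,-1.2,0],[0,-2.4,0],[0,-3.6,0],[0,-4,0],[0,-4,0]],"turn":[0,0,0,0,0],"claw":[1,1,1,1,1]}'; python3 -c "
from h import *
now();ball()"
```

```text
time: 30.93
ee_pos: [0.4229, 0.2841, 0.1351]
eef_rot: [[-0.986, -0.169, 0.002], [-0.169, 0.986, 0.004], [-0.003, 0.004, -1.0]]
force: [2.2, 5.0, -1.3]
gripper_width: 0.171
grasp_force: 58.5
t 30.93 chest [-107.   -23.3  135.1] F chest [ 3.   4.5 -1.3] w 0.171 g 58.473724722862244
ydir ang -0.001 tilt [-0.003  0.004 -1.   ]
ball [-109.8  -22.9  142.5] n 1994 med 0.38 rel TCP [-2.8  0.3  7.5] ang(axis -78,112) 0.806
```

```bash
python3 -m handwheel '{"travel":[[0,-0.6,0],[0,-1.2,0],[0.6,-1.2,0.7],[1.2,-1.2,1.4],[1.8,-1.2,2.1],[2.3,-1.2,2.8],[2.3,-1.2,2.8]],"turn":[0,0,0,0,0,0,0],"claw":[1,1,1,1,1,1,1]}'; python3 -c "
from h import *
now();ball()"
```

```text
time: 31.57
ee_pos: [0.4212, 0.2821, 0.1324]
eef_rot: [[-0.986, -0.169, 0.003], [-0.169, 0.986, 0.003], [-0.003, 0.003, -1.0]]
force: [3.7, 4.9, 0.2]
gripper_width: 0.164
grasp_force: 58.5
t 31.57 chest [-109.1  -25.   132.4] F chest [4.4 4.2 0.2] w 0.164 g 58.51262032985687
ydir ang -0.001 tilt [-0.003  0.003 -1.   ]
ball [-111.8  -24.6  140. ] n 2059 med 0.42 rel TCP [-2.7  0.3  7.5] ang(axis -78,112) 0.879
```

```bash
python3 -m handwheel '{"travel":[[0.4,0,0.7],[0.8,0,1.4],[0.9,0.3,2.0],[0.9,0.6,2.0]],"turn":[0,0,0,0],"claw":[1,1,1,1]}'; python3 -c "
from h import *
now();ball()"
```

```text
time: 31.95
ee_pos: [0.4199, 0.2818, 0.1305]
eef_rot: [[-0.986, -0.169, 0.002], [-0.169, 0.986, 0.002], [-0.003, 0.001, -1.0]]
force: [3.5, 3.2, 3.3]
gripper_width: 0.16
grasp_force: 58.8
t 31.95 chest [-110.4  -25.1  130.5] F chest [4.  2.5 3.3] w 0.16 g 58.75746130943298
ydir ang -0.0 tilt [-0.003  0.001 -1.   ]
ball [-113.   -24.8  138.1] n 2107 med 0.46 rel TCP [-2.6  0.3  7.6] ang(axis -78,112) 0.93
```

```bash
python3 -m handwheel '{"travel":[[0.5,0.2,0.9],[1,0.4,1.8],[1.4,0.4,2.5],[1.4,0.4,2.5]],"turn":[0,0,0,0],"claw":[1,1,1,1]}'; python3 -c "
from h import *
now();ball()"
```

```text
time: 32.33
ee_pos: [0.4177, 0.2813, 0.1274]
eef_rot: [[-0.986, -0.169, 0.001], [-0.169, 0.986, 0.0], [-0.001, 0.0, -1.0]]
force: [4.4, 2.9, 2.8]
gripper_width: 0.167
grasp_force: 59.0
t 32.33 chest [-112.6  -25.1  127.4] F chest [4.8 2.2 2.8] w 0.167 g 58.977967500686646
ydir ang -0.001 tilt [-0.001  0.    -1.   ]
ball [-114.7  -24.9  135.2] n 2156 med 0.5 rel TCP [-2.1  0.3  7.8] ang(axis -78,112) 1.006
```

```bash
python3 -m handwheel '{"travel":[[0.6,0.2,1.9],[1.5,0.2,3.7],[2.5,0.2,5.8],[3.4,0.2,7.8],[4.2,0.2,10],[4.8,0.2,12.1],[4.8,0.2,12.1]],"turn":[0,0,0,0,0,0,0],"claw":[1,1,1,1,1,1,1]}'; python3 -c "
from h import *
now();ball()"
```

```text
time: 32.97
ee_pos: [0.4127, 0.2803, 0.1156]
eef_rot: [[-0.986, -0.169, 0.0], [-0.169, 0.986, -0.0], [-0.0, -0.0, -1.0]]
force: [3.0, -0.5, 7.6]
gripper_width: 0.168
grasp_force: 58.7
t 32.97 chest [-117.7  -25.3  115.6] F chest [ 2.9 -1.   7.6] w 0.168 g 58.67612421512604
ydir ang -0.0 tilt [-0. -0. -1.]
ball [-119.1  -25.2  120.3] n 2357 med 0.92 rel TCP [-1.5  0.1  4.7] ang(axis -78,112) 1.372
```

```bash
python3 -m handwheel '{"travel":[[0.3,0.1,1.2],[0.5,0.1,2.4],[0.7,0.1,3.6],[0.7,0.1,3.6]],"turn":[0,0,0,0],"claw":[1,1,1,1]}'; python3 -c "
from h import *
now();ball()
p=env.capture('scene');cv2.imwrite('pics/f.png',cv2.resize(p['frame'][170:290,200:340,::-1],None,fx=5,fy=5))"
```

```text
time: 33.35
ee_pos: [0.4113, 0.2805, 0.1128]
eef_rot: [[-0.985, -0.17, -0.001], [-0.17, 0.985, 0.0], [0.001, 0.0, -1.0]]
force: [-3.1, -1.1, 27.9]
gripper_width: 0.169
grasp_force: 60.8
t 33.35 chest [-119.1  -24.8  112.8] F chest [-3.3 -0.6 27.9] w 0.169 g 60.76287031173706
ydir ang 0.0 tilt [ 0.001  0.    -1.   ]
ball [-119.6  -24.9  118.5] n 2322 med 0.8 rel TCP [-0.5 -0.1  5.7] ang(axis -78,112) 1.415
```

```bash
python3 -m handwheel '{"travel":[[0,0,-1.3],[0,0,-2.6],[0,0,-2.6],[0,0,-2.6],[0,0,-2.6],[0,0,-20],[0,0,-50],[0,0,-85]],"turn":[0,0,0,0,0,0,0,0],"claw":[1,1,0.6,0.6,0.6,0.6,0.6,0.6]}'; python3 -c "
from h import *
now()
for c in('side','wrist'):
    p=env.capture(c);cv2.imwrite(f'pics/e_{c}.png',p['frame'][...,::-1])
    P=(cloud(p)-O)@R*1e3;k=(P[:,2]>105)&(P[:,2]<135)&(P[:,0]<-108)&(P[:,0]>-140)&(abs(P[:,1]+24)<14);print(k.sum(),P[k].min(0),P[k].max(0))
    Q=P[k]
    if k.sum()>20: r=least_squares(lambda c:np.linalg.norm(Q-c,axis=1)-9,[-120,-25,118],loss='soft_l1',f_scale=.7);print(r.x.round(1))
    for x in(-95,-60,0):
        l=(abs(P[:,0]-x)<4)&(abs(P[:,1]-100)<25)&(P[:,2]>85)&(P[:,2]<120);print(x,np.median(P[l,2]) if l.sum() else None)
a=cv2.imread('pics/e_side.png')[140:260,230:340];b=cv2.imread('pics/e_wrist.png')
cv2.imwrite('pics/e.png',np.hstack([cv2.resize(a,(440,480)),cv2.resize(b,(360,480))]))"
```

```text
time: 34.12
ee_pos: [0.4088, 0.2788, 0.1945]
eef_rot: [[-0.985, -0.17, -0.009], [-0.17, 0.986, -0.005], [0.009, -0.003, -1.0]]
force: [0.8, -0.3, -0.3]
gripper_width: 0.399
grasp_force: 0.0
t 34.12 chest [-121.8  -26.1  194.5] F chest [ 0.7 -0.4 -0.3] w 0.399 g 0.0
ydir ang -0.0 tilt [ 0.009 -0.003 -1.   ]
102 [-129.03970672  -35.83043934  112.80425988] [-108.35825374  -18.85237758  129.92970219]
[-120.   -24.8  120.1]
-95 97.10543623403188
-60 97.27310176120668
0 97.09199131028367
824 [-129.26510993  -33.2761285   119.03772466] [-108.02918215  -15.9590442   132.56278742]
[-119.6  -24.6  121.7]
-95 99.02826171450413
-60 99.48982940930878
0 99.17620358378926
```

View pics/e.png

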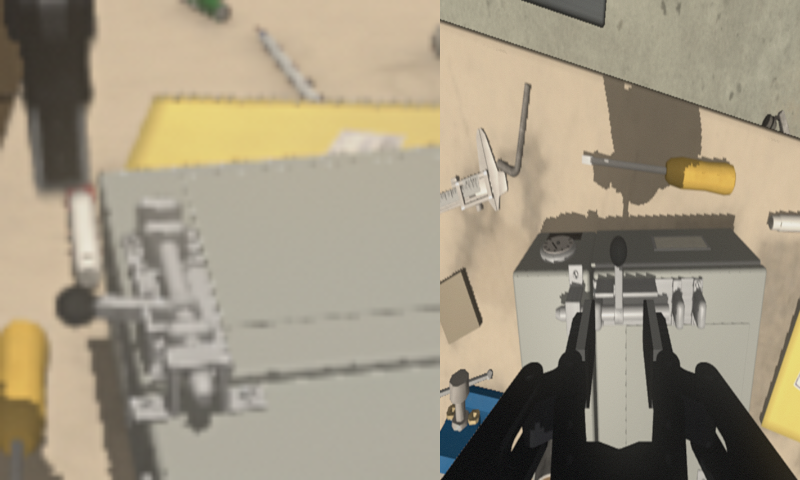

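The bolt sits through the keeper (side crop 200,385) and the stem lies flat in the notch (ball at 78,305). To be sure it's seated, I'll tap the ball down lightly with shut fingertips.

```bash
python3 -m handwheel '{"travel":[[0,0,0],[0,0,0],[0,0,15],[0,0,35],[0,0,45],[0,0,49],[0,0,51],[0,0,51]],"turn":[0,0,0,0,0,0,0,0],"claw":[1,1,1,1,1,1,1,1]}' 20; python3 -c "
from h import *
now()"
```

```text
time: 34.88
ee_pos: [0.4115, 0.2803, 0.1449]
eef_rot: [[-0.986, -0.169, -0.002], [-0.169, 0.986, -0.001], [0.002, -0.001, -1.0]]
force: [0.6, 0.6, 0.3]
gripper_width: 0.001
grasp_force: 0.0
t 34.88 chest [-118.9  -25.1  144.9] F chest [0.7 0.5 0.3] w 0.001 g 0.0
ydir ang -0.0 tilt [ 0.002 -0.001 -1.   ]
```

```bash
python3 -m handwheel '{"travel":[[0,0,3],[0,0,5],[0,0,6.5],[0,0,7.5],[0,0,8],[0,0,8]],"turn":[0,0,0,0,0,0],"claw":[1,1,1,1,1,1]}' 20; python3 -c "
from h import *
now()"
```

```text
time: 35.38
ee_pos: [0.412, 0.2806, 0.1378]
eef_rot: [[-0.986, -0.169, 0.0], [-0.169, 0.986, 0.0], [-0.0, 0.0, -1.0]]
force: [-0.2, -0.5, 0.6]
gripper_width: -0.001
grasp_force: 0.1
t 35.38 chest [-118.3  -24.9  137.8] F chest [-0.3 -0.4  0.6] w -0.001 g 0.05438138963654637
ydir ang -0.0 tilt [-0.  0. -1.]
```

```bash
python3 -m handwheel '{"travel":[[0,0,0.4],[0,0,0.8],[0,0,1.2],[0,0,1.6],[0,0,1.6]],"turn":[0,0,0,0,0],"claw":[1,1,1,1,1]}' 20; python3 -c "
from h import *
now()"
```

```text
time: 35.8
ee_pos: [0.412, 0.2806, 0.1369]
eef_rot: [[-0.986, -0.169, 0.0], [-0.169, 0.986, 0.0], [-0.0, 0.0, -1.0]]
force: [-2.2, -1.5, 7.8]
gripper_width: -0.004
grasp_force: 3.5
t 35.8 chest [-118.4  -24.9  136.9] F chest [-2.4 -1.1  7.8] w -0.004 g 3.546769469976425
ydir ang -0.0 tilt [-0.  0. -1.]
```

```bash
python3 -m handwheel '{"travel":[[0,0,-5],[0,0,-35],[0,0,-70],[0,0,-100],[0,0,-100],[0,0,-100]],"turn":[0,0,0,0,0,0],"claw":[1,1,1,1,1,1]}' 20; python3 -c "
from h import *
now()
p=env.capture('side');P=(cloud(p)-O)@R*1e3;k=(P[:,2]>105)&(P[:,2]<135)&(P[:,0]<-108)&(P[:,0]>-140)&(abs(P[:,1]+24)<14);Q=P[k]
print(least_squares(lambda c:np.linalg.norm(Q-c,axis=1)-9,[-120,-25,118],loss='soft_l1',f_scale=.7).x.round(1))
print(env.finish_job())"
```

```text
time: 36.3
ee_pos: [0.4133, 0.2813, 0.2383]
eef_rot: [[-0.986, -0.169, 0.005], [-0.169, 0.986, 0.003], [-0.005, 0.002, -1.0]]
force: [-0.5, -0.5, -0.5]
gripper_width: -0.002
grasp_force: 0.0
t 36.3 chest [-116.9  -24.4  238.3] F chest [-0.6 -0.4 -0.5] w -0.002 g 0.0
ydir ang -0.0 tilt [-0.005  0.002 -1.   ]
[-120.   -24.9  119.1]
the job is handed in; nothing more can be done
None
```

The lid is shut, the bolt is through the keeper and its handle is down in the notch, handed in at about 36 s; one push went too hard, with the wrist reading about 28 N for a moment as the handle reached its stop.

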